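# Pack two adapter boards in a dish with a separator between

### The job

Pack the second circuit board on top of the one in the clear dish with a separator between them: first lay the full-length black separator sheet (not the short square one) squarely on the board in the dish and let go of it, then set the second board squarely on the separator, sockets up. Set things down rather than dropping them, leave the board in the dish where it lies and leave the short sheet alone.

Things in the scene. Friction and masses are not known exactly. Their poses are not given: they have to be found in the camera images.
- lower_board: Green circuit board, 90 (x) x 50 (y) mm, with black sockets 82 x 5 mm standing 8 mm above the 2 mm board along both long edges, flush with them, so 10 mm high overall, and a grey chip 4 mm high on top; about 60 g, loose. It lies level, sockets up, on the 4 mm floor of a fixed clear round dish (150 mm across, rim 12 mm above the bench, roughly centred on the board), to the robot's right. Origin: centre of its underside; x along its length, z up.
- second_board: The second board, identical to the first (90 x 50 mm, 10 mm high, about 60 g). It lies sockets up, centred within 3 mm, on a fixed aluminium block 50 (x) x 36 (y) x 20 mm high, so its edges overhang the block, its underside 20 mm above the bench. Can be gripped across its 50 mm width by the outer faces of the socket strips. Origin: centre of its underside; x along its length, z up.
- separator: The full-length separator: flat black rigid plastic sheet, 96 (x) x 56 (y) x 6 mm, about 50 g, lying centred within 3 mm on another such 20 mm high block, its edges overhanging; 3 mm larger all round than a board. Can be gripped across its 56 mm width. It rests on the flat tops of the board's socket strips. Origin: centre of its underside; x along its length, z up.
- short_separator: The short separator, not to be used: same black sheet, 56 x 56 x 6 mm, about 30 g, on a third such block. Origin: centre of its underside. The three blocks stand to the robot's left, any of the three things on any of them, their centres at least 110 mm apart. (Other things: a pink tube rack about 72 mm high to the right of the dish, a glass beaker 75 mm high and tweezers beyond the work.)
Things that resemble listed ones, but are neither listed nor needed, are in the scene too. Leave any turquoise look-alike of the separator alone.

How it is judged:
By the outcome, as a careful person would: the job done as asked, in the order asked, and still so for the second after the job is handed in, with the robot touching nothing.
It also fails if it takes over 56 s, if anything falls off the work surface, if the arm or the gripper's body presses on something with over 40 N, if the wrist force passes 120 N, or if a joint passes its speed limit or range.

### The arm

A 7-joint arm with a two-finger parallel gripper is mounted at the origin on the work surface. World frame = base frame: x ahead of the robot, y to its left, z up, the work surface at z = 0. Lengths are in m, angles in rad, forces in N, time in s.
With the tool pointing down it reaches from about 0.4 to 0.9 m from the base axis. Payload 5.6 kg.
Tool frame: the origin (TCP) lies midway between the tips of the shut fingers; the grasp point (between the pads) lies 19 mm behind it; z points along the fingers, y is the line along which they close (so a half turn about z gives the same grasp; the last joint's range is limited). The gripper opens to 92 mm and grips with 3 to 60 N. Pads are 20 mm wide; open, the fingers measure 128 mm over their backs; the gripper's body (75 mm by 189 mm) begins 69 mm behind the grasp point.
Start: joints at [-1.322, 0.468, -0.012, 1.603, 0.006, 1.071, -0.056], TCP at [0.187, 0.623, 0.215] pointing down, gripper open.
Joint ranges: [-2.53, 2.53], [-0.31, 2.02], [-1.57, 1.55], [0.28, 2.44], [-1.29, 4.43], [0.15, 1.84], [-2.92, 2.92]. Speed limits (rad/s): [2.57, 2.57, 3.14, 3.14, 3.14, 3.14, 3.14].

### API

Orientations are given as a 3x3 rotation matrix whose columns are the frame's x, y, z axes.
In Python, from station import env, effector, solver, viewer, workorder, search_frame, tip_of gives the robot as it stands. Calls block until the motion is done:
- env.reach(position, orientation): joint-space move of the TCP to a pose.
- env.movel(position, frame=None, rate=0.15): straight line of the TCP; frame=None keeps the orientation; rate is the mean speed in m/s.
- env.goto_joints(angles): joint-space move.
- effector.release() and effector.grasp(squeeze=None): open the fingers fully, or close them until they stop; squeeze is the grip in N (None keeps the last).
- env.pause(seconds).
- solver.inverse_kinematics(position, orientation): joint angles nearest the present ones, or None.
- env.sense(): the state.
- viewer.read_camera(name): name is "scene" or "top"; returns (picture, depth): 400x640x3 uint8, red, green, blue; 400x640 float32, m along the optical axis (not along the pixel's ray), 0 where there is no reading.
- viewer.camera_info(name): a dict with "intrinsics" (3x3 intrinsics, pixels), "dist_coeffs" ([k1, k2, p1, p2, k3] as OpenCV has them; the pictures are not rectified), "eye" and "rotation" of the camera in the world. Camera axes: x right, y up, looking along -z (the intrinsics and any distortion apply to the point x, -y, -z); pixel columns grow to the right and rows downward; lengths in m; the calibration is good to about 2 mm. A picture is of the moment at which its call begins. camera_info takes no time and is no camera call.
A pose or a line that the arm cannot do raises env.PlanningError and nothing moves.
- workorder.finish_job(): hands the job in; it is judged then, once.
Trained networks look in the newest picture that a camera, given by its name, has taken for a name from the list of things; names that differ only in an ending like _2 or _b are one class to them, and where a whole thing is asked for, a point or a joint stands for the part that bears it (a point fixed in the world has none). Each returns a list of dicts, best first, with "score" (0 to 1); they miss things now and then, are a little off and sometimes report something else, mostly with a low value. They report only what shows in the picture. A call takes as long as a camera call. They do not tell look-alikes from the thing itself.
- search_frame(camera, name): "at" ([x, y, z] in m, in world coordinates, good to about 4 mm: the middle of the surface that is visible of it).
- tip_of(camera, name): "at" ([x, y, z] in m, in world coordinates, good to about 4 mm: a listed point, or the origin of a listed thing).
The state is a dict: "t": time; "joint_positions": joint angles; "joint_velocities": joint speeds; "tau": joint torques, N m; "ee_pos": TCP position; "tcp_rot": TCP orientation; "wrist_force": force on the tool from outside, world axes, zero at the start; "moment": the same for the moment, N m; "gripper_width": finger opening in m; "grasp_force": force on a finger pad.
Only numpy, scipy, OpenCV 4.12 (cv2) and the standard library are available. Lean on these libraries where they do the work, as an engineer would, in place of code of your own. Each camera call takes 0.05 s, during which the arm holds its last target. There are 200 camera calls.

## Working session

There is one attempt and no reset: what is moved stays moved. The work goes in short steps, each a Python script; the robot and the scene stay as the last script left them, time stands still between calls to the robot, and variables do not carry over. Pictures are saved under pics/ and viewed, at most 10 in all, crops included, and the job is handed in when it is done.

```bash
mkdir -p pics; python3 - <<'E'
from station import env, viewer
import cv2, numpy as np
s=env.sense(); print(s['t'],s['tcp_rot'].tolist() if hasattr(s['tcp_rot'],'tolist') else s['tcp_rot'],s['gripper_width'])
for n in("scene","top"):
    p,d=viewer.read_camera(n); np.savez(f'pics/{n}0.npz',p=p,d=d); cv2.imwrite(f'pics/{n}0.png',p[:,:,::-1])
    i=viewer.camera_info(n); print(n,{k:np.round(v,4).tolist() for k,v in i.items()})
E
```

```text
0.0 [[-0.9577051298306665, 0.28775113103543615, -0.0004133810024589867], [0.2877514064673916, 0.9577035147165128, -0.0017623778470377631], [-0.00011122977982488154, -0.0018067892696723028, -0.9999983615688933]] 0.09155429645101543
scene {'intrinsics': [[482.7492, 0.0, 316.1333], [0.0, 482.7492, 199.35], [0.0, 0.0, 1.0]], 'dist_coeffs': [-0.1339, 0.0, 0.0, 0.0, 0.0], 'eye': [0.9495, 0.6847, 0.7412], 'rotation': [[-0.8191, -0.4221, 0.3886], [0.5735, -0.5835, 0.575], [-0.0159, 0.6938, 0.72]]}
top {'intrinsics': [[363.2974, 0.0, 321.4368], [0.0, 363.2974, 204.5062], [0.0, 0.0, 1.0]], 'dist_coeffs': [-0.0406, 0.0, 0.0, 0.0, 0.0], 'eye': [0.3839, 0.1414, 0.8618], 'rotation': [[-0.0075, 0.9725, -0.2326], [-1.0, -0.0086, -0.0038], [-0.0057, 0.2325, 0.9726]]}
```

View pics/top0.png

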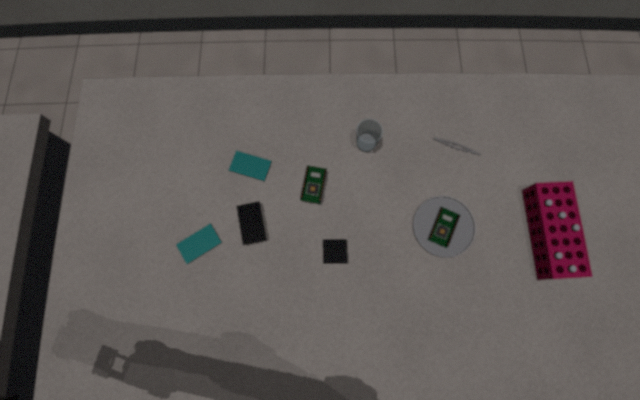

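View pics/scene0.png

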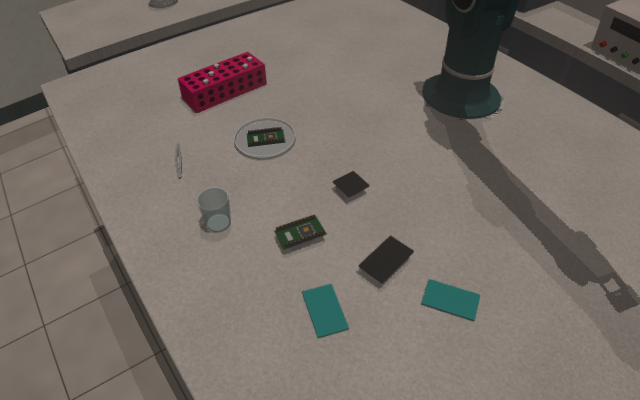

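The top view shows the full-length black sheet at (252,223), the short square one at (335,251) and turquoise look-alikes at (250,166) and (200,243). The second board is at (314,185), and the lower board in the dish is at (444,227). The scene view shows the same things: long sheet (386,260), short sheet (351,185), second board (300,232), dish board (266,137). I choose the black 96x56 sheet. Next I'll measure poses and check the choice in one close crop.

```bash
cat > vis.py <<'E'
import numpy as np, cv2
from station import viewer
def rays(px,n):
    i=viewer.camera_info(n)
    u=cv2.undistortPoints(np.float64(px).reshape(-1,1,2),np.array(i["intrinsics"]),np.array(i["dist_coeffs"]))[:,0]
    return np.array(i["eye"]),np.c_[u[:,0],-u[:,1],-np.ones(len(u))]@np.array(i["rotation"]).T
def plane(px,n,z):
    e,r=rays(px,n); return (e+r*((z-e[2])/r[:,2])[:,None])[:,:2]
def depthpts(px,d,n):
    e,r=rays(px,n); px=np.int32(px); return e+r*d[px[:,1],px[:,0]][:,None]
def rect(m,n,z,off):   # mask -> centre, (long,short), yaw of long axis
    c=max(cv2.findContours(m.astype(np.uint8),cv2.RETR_EXTERNAL,cv2.CHAIN_APPROX_NONE)[0],key=cv2.contourArea)[:,0]
    (x,y),(w,h),a=cv2.minAreaRect(np.float32(plane(np.float64(c)+off,n,z)*1000))
    if w<h: w,h,a=h,w,a+90
    return np.round([x,y,w,h,(a+90)%180-90],1)
def mask(p,d,kind,seed,r=45):
    p=p.astype(int); R,G,B=p[...,0],p[...,1],p[...,2]
    m={'black':p.max(2)<65,'board':(p.max(2)<65)|(G-R>15)|(R-B>35)}[kind]
    yy,xx=np.mgrid[:400,:640]; m=m&(np.hypot(xx-seed[0],yy-seed[1])<r)
    m=cv2.morphologyEx(m.astype(np.uint8),cv2.MORPH_CLOSE,np.ones((7,7)))
    k,l=cv2.connectedComponents(m); v=l[seed[1]-4:seed[1]+5,seed[0]-4:seed[0]+5]; v=v[v>0]
    return l==np.bincount(v).argmax()
E
python3 - <<'E'
from vis import *
S={'sep':('black',.026,(252,223),(386,260)),'second':('board',.030,(314,185),(300,232)),'lower':('board',.014,(444,227),(266,137)),'short':('black',.026,(335,251),(351,185))}
out=[]
for j,n in enumerate(('top','scene')):
    f=np.load(f'pics/{n}0.npz');p,d=f['p'],f['d']; vis=p.copy()
    for k,(kind,z,*s) in S.items():
        m=mask(p,d,kind,s[j]); yx=np.argwhere(m); P=depthpts(yx[:,::-1],d,n)
        P=P[P[:,2]>z-.006]
        print(n,k,m.sum(),rect(m,n,z,0),'depth z',np.round(np.percentile(P[:,2],[20,50,80]),4), 'dmed',np.round(np.median(P[:,:2],0),4))
        c=cv2.findContours(m.astype(np.uint8),cv2.RETR_EXTERNAL,cv2.CHAIN_APPROX_NONE)[0]
        cv2.drawContours(vis,c,-1,(255,0,255),1)
    c=vis[140:270,180:480] if n=='top' else vis[100:300,230:430]
    c=cv2.resize(c,None,fx=2.6 if n=='top' else 1.9,fy=2.6 if n=='top' else 1.9,interpolation=cv2.INTER_NEAREST); out.append(c)
    if n=='top': q=p
w=max(o.shape[1] for o in out); a,b=out
raw=cv2.resize(np.load('pics/scene0.npz')['p'][100:300,230:430],(a.shape[1]-0-400,380))[:200]
b=cv2.resize(b,(230,230)); C=np.zeros((a.shape[0]+235,780,3),np.uint8); C[:a.shape[0],:a.shape[1]]=a
C[a.shape[0]+3:a.shape[0]+233,:230]=b
l=cv2.resize(q[190:270,400:490],(260,231),interpolation=cv2.INTER_CUBIC); C[a.shape[0]+3:a.shape[0]+234,240:500]=l
cv2.imwrite('pics/c1.png',C[:,:,::-1])
E
```

```text
top sep 972 [541.5 308.9  96.3  57.1  11.8] depth z [0.0247 0.026  0.0272] dmed [0.5405 0.3096]
top second 740 [632.  163.4  88.2  50.4 -10.9] depth z [0.0247 0.0285 0.0304] dmed [0.6288 0.1646]
top lower 766 [ 529.5 -144.5   87.9   50.9  -25.4] depth z [0.0086 0.0114 0.0146] dmed [ 0.5257 -0.1436]
top short 573 [474.6 115.1  55.7  54.4 -87.9] depth z [0.0249 0.0261 0.0273] dmed [0.4738 0.1148]
scene sep 1304 [546.  313.   97.6  56.4  11.6] depth z [0.0243 0.0255 0.0266] dmed [0.5477 0.3129]
scene second 1031 [641.1 168.4  88.5  57.3 -11.4] depth z [0.0251 0.0277 0.0297] dmed [0.6347 0.1715]
scene lower 558 [ 536.3 -141.5   87.8   60.2  -25.1] depth z [0.0089 0.0115 0.014 ] dmed [ 0.5314 -0.141 ]
scene short 528 [ 4.781e+02  1.194e+02  5.880e+01  5.840e+01 -3.000e-01] depth z [0.0241 0.0254 0.0266] dmed [0.4778 0.1199]
```

View pics/c1.png

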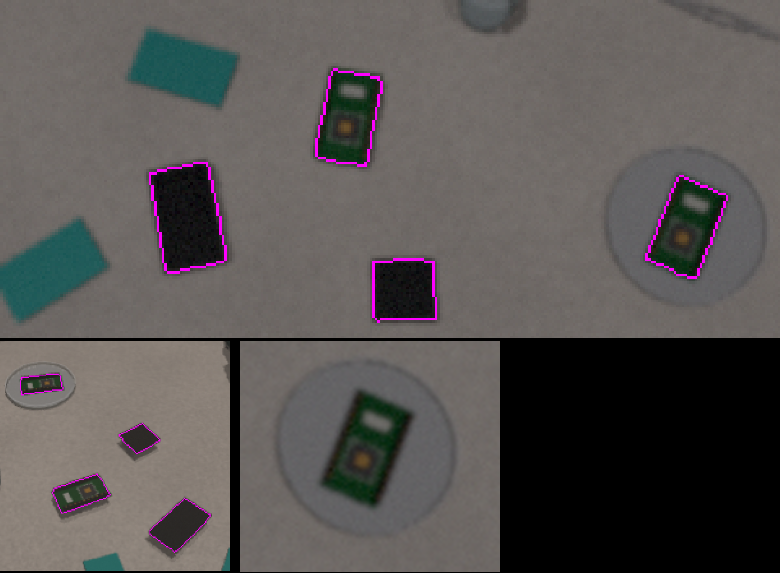

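The crop confirms the choice: the 96x57 mm black outline is the full-length sheet, the short one measures 56x54, and the dish looks centred on its board. The two cameras differ by about 4 mm, and the board ends sit lower than the sockets. I'll fit projected solid models and average the cameras, then do the first pick.

```bash
cat >> vis.py <<'E'
from scipy.optimize import minimize
def proj(P,n):
    i=viewer.camera_info(n); q=(P-np.array(i["eye"]))@np.array(i["rotation"]); q=q*[1,-1,-1]
    return cv2.projectPoints(q,np.zeros(3),np.zeros(3),np.array(i["intrinsics"]),np.array(i["dist_coeffs"]))[0][:,0]
def box(l,w,z0,z1): return np.array([[x,y,z] for x in(-l/2,l/2) for y in(-w/2,w/2) for z in(z0,z1)])
SHEET=box(.096,.056,0,.006); BOARD=np.r_[box(.09,.05,0,.002),box(.082,.05,0,.010)]
def fit(m,n,model,z,x0):   # silhouette fit -> x,y (mm), yaw deg, IoU
    c=max(cv2.findContours(m.astype(np.uint8),cv2.RETR_EXTERNAL,cv2.CHAIN_APPROX_NONE)[0],key=cv2.contourArea)
    big=cv2.resize(m.astype(np.float32),None,fx=8,fy=8,interpolation=cv2.INTER_LINEAR)>.5
    c=max(cv2.findContours(big.astype(np.uint8),cv2.RETR_EXTERNAL,cv2.CHAIN_APPROX_NONE)[0],key=cv2.contourArea)
    H=cv2.convexHull(((c.astype(np.float32)+.5)/8-.5)); A=cv2.contourArea(H)
    def iou(q):
        a=np.radians(q[2]);R=np.array([[np.cos(a),-np.sin(a),0],[np.sin(a),np.cos(a),0],[0,0,1]])
        h=cv2.convexHull(np.float32(proj(model@R.T+[q[0]/1e3,q[1]/1e3,z],n)))
        I=cv2.intersectConvexConvex(H,h)[0]; return -I/(A+cv2.contourArea(h)-I)
    r=minimize(iou,x0,method='Nelder-Mead',options=dict(initial_simplex=np.array(x0)+np.array([[0,0,0],[4,0,0],[0,4,0],[0,0,4]])))
    return np.round([*r.x,-r.fun],2)
E
python3 - <<'E'
from vis import *
S={'sep':('black',SHEET,.020,(252,223),(386,260),(543,311,12)),'second':('board',BOARD,.020,(314,185),(300,232),(634,165,-11)),'lower':('board',BOARD,.004,(444,227),(266,137),(532,-143,-25)),'short':('black',box(.056,.056,0,.006),.02,(335,251),(351,185),(476,117,0))}
for j,n in enumerate(('top','scene')):
    f=np.load(f'pics/{n}0.npz');p,d=f['p'],f['d']
    for k,(kind,mod,z,a,b,x0) in S.items():
        print(n,k,fit(mask(p,d,kind,(a,b)[j]),n,mod,z,x0))
E
```

```text
top sep [541.89 309.79  11.7    0.96]
top second [634.85 162.79 -10.34   0.96]
top lower [ 531.73 -146.48  -25.56    0.97]
top short [474.61 114.69   1.2    0.97]
scene sep [544.37 311.4   11.71   0.98]
scene second [637.96 164.75 -10.93   0.97]
scene lower [ 533.29 -146.34  -25.52    0.97]
scene short [ 4.7623e+02  1.1700e+02 -4.1000e-01  9.7000e-01]
```

```bash
cat > rob.py <<'E'
import numpy as np
from station import env, effector, solver
def ori(deg):
    a=np.radians(deg); c,s=np.cos(a),np.sin(a)
    return np.array([[c,s,0],[s,-c,0],[0,0,-1.]])
def st(tag):
    s=env.sense(); print(tag,round(s['t'],2),np.round(s['ee_pos'],4),'w',round(s['gripper_width'],4),'g',np.round(s['grasp_force'],1),'F',np.round(s['wrist_force'],1),'j7',round(s['joint_positions'][6],2)); return s
E
python3 - <<'E'
from rob import *
from vis import *
for p,a in(((.5431,.3106),191.7),((.5325,-.1464),154.5),((.6364,.1638),169.3)):
    print([np.round(q,2) if q is not None else None for q in [solver.inverse_kinematics([*p,.1],ori(b)) for b in(a,a-180)]])
p=(.5431,.3106);o=ori(191.7)
env.reach([*p,.09],o); st('above'); env.movel([*p,.013],rate=.12); st('at')
effector.grasp(squeeze=15); st('grip'); env.movel([*p,.15],rate=.15); st('lift')
env.reach([.5325,-.1464,.12],ori(154.5)); env.pause(.2); st('hover')
for n in("scene","top"):
    q,d=viewer.read_camera(n); np.savez(f'pics/{n}1.npz',p=q,d=d)
    globals()[n]=q
c=np.vstack([cv2.resize(scene[60:220,160:400],None,fx=2.2,fy=2.2)[:,:520],cv2.resize(top[160:290,360:540],(520,240))[:,:]])
cv2.imwrite('pics/h1.png',c[:,:,::-1])
E
```

```text
[array([-0.59,  0.56,  0.03,  1.75, -0.02,  0.83,  1.22]), array([-0.99,  0.61,  0.58,  1.78, -0.42,  0.87, -1.59])]
[array([-0.28,  0.51,  0.62,  1.97, -0.41,  0.79,  1.71]), array([-0.59,  0.73,  1.12,  1.98, -0.81,  0.97, -1.08])]
[array([-0.48,  0.61,  0.25,  1.68, -0.18,  0.87,  1.23]), array([-0.77,  0.69,  0.67,  1.7 , -0.51,  0.93, -1.65])]
above 1.88 [0.5425 0.3121 0.0903] w 0.0918 g 0.0 F [-0.2  0.6 -0.1] j7 1.22
at 2.67 [0.5435 0.311  0.0135] w 0.0921 g 0.0 F [ 0.1  0.4 -0. ] j7 1.22
grip 3.31 [0.5432 0.3107 0.0132] w 0.0558 g 15.0 F [-0.2 -0.3  1.9] j7 1.22
lift 4.38 [0.5425 0.3102 0.149 ] w 0.0557 g 15.0 F [ 0.3 -0.2 -1.3] j7 1.21
hover 6.25 [ 0.5329 -0.1453  0.12  ] w 0.0561 g 15.0 F [-0.4 -0.3 -0.1] j7 1.49
```

View pics/h1.png

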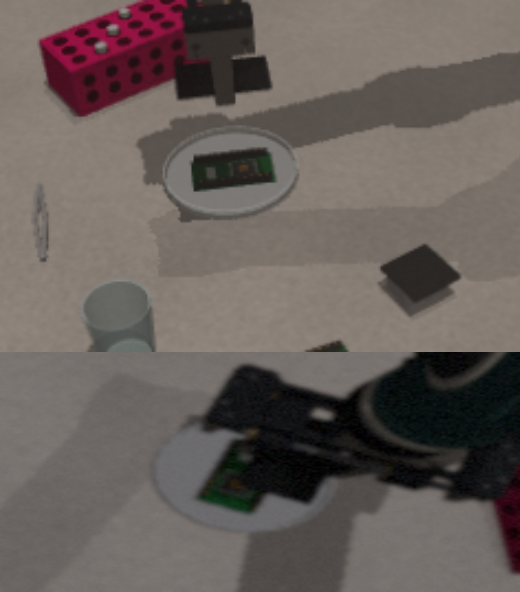

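Held sheet (scene crop around (222,80)) lies level and parallel to the dish board, width 56 mm. Lowering it with force checks.

```bash
python3 - <<'E'
from rob import *
from vis import *
p=(.5325,-.1464)
env.movel([*p,.03],ori(154.5),rate=.12); env.movel([*p,.0105],rate=.04); F0=np.mean([env.sense()['wrist_force'][2] for _ in range(3)])
for z in(.0095,.0088,.0081,.0074,.0067):
    env.movel([*p,z],rate=.02); env.pause(.1); f=st(z)['wrist_force'][2]
    if abs(f-F0)>1.5: break
effector.release(); st('rel'); env.movel([*p,.12],rate=.12)
env.reach([.60,.10,.2],ori(169.3)); env.pause(.1);st('away')
for n in("scene","top"):
    q,d=viewer.read_camera(n); np.savez(f'pics/{n}2.npz',p=q,d=d); globals()[n]=q
c=np.vstack([cv2.resize(scene[90:190,200:340],(520,371)),cv2.resize(top[170:290,370:530],(390,220),interpolation=cv2.INTER_CUBIC)[:,:].copy() if 0 else cv2.resize(top[190:270,390:500],(520,229))])
cv2.imwrite('pics/p1.png',c[:,:,::-1])
for n,s in(('top',(444,227)),('scene',(266,137))):
    try: print(n,fit(mask(globals()[n],None,'black',s),n,SHEET,.014,(532,-146,-25)))
    except Exception as e: print(e)
E
```

```text
0.0095 8.23 [ 0.5326 -0.1464  0.0096] w 0.0559 g 15.0 F [-1.  -0.1 -1.3] j7 1.55
0.0088 8.58 [ 0.5325 -0.1464  0.0088] w 0.0554 g 15.0 F [-0.2  0.1 -0.2] j7 1.55
0.0081 8.93 [ 0.5325 -0.1464  0.0081] w 0.056 g 15.0 F [ 0.4  0.3 -0.6] j7 1.55
0.0074 9.28 [ 0.5325 -0.1464  0.0074] w 0.0558 g 15.0 F [-0.3  0.1 -0.4] j7 1.55
0.0067 9.63 [ 0.5326 -0.1464  0.0072] w 0.0557 g 15.0 F [-1.8  0.2  5.5] j7 1.55
rel 10.32 [ 0.5325 -0.1464  0.0067] w 0.0917 g 0.0 F [-0.1  0.7 -0.6] j7 1.55
away 12.55 [0.5997 0.0972 0.1994] w 0.0919 g 0.0 F [ 0.2  0.7 -0.8] j7 1.25
top [ 4.7514e+02 -1.3348e+02 -4.5500e+00  1.6000e-01]
scene [ 5.117e+02 -8.650e+01 -4.929e+01  2.400e-01]
```

View pics/p1.png

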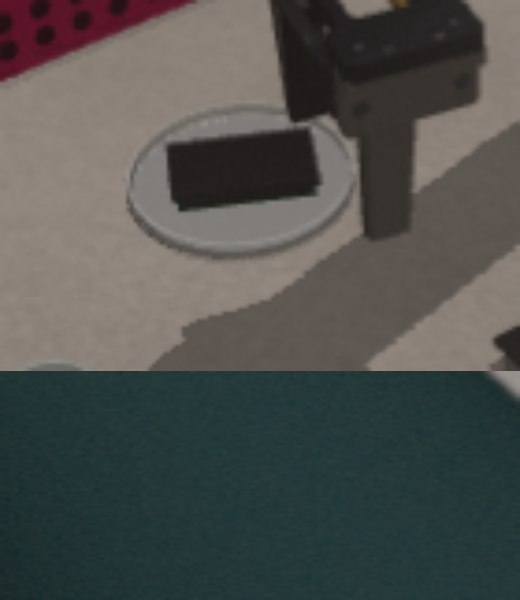

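The sheet lies in the dish on the board, and the arm blocks the top view. I'll step the arm clear and check the fit in both cameras, re-measuring the second board too.

```bash
python3 - <<'E'
from rob import *
from vis import *
env.goto_joints([-1.322, 0.468, -0.012, 1.603, 0.006, 1.071, -0.056]); env.pause(.1);st('away')
for n in("scene","top"):
    q,d=viewer.read_camera(n); np.savez(f'pics/{n}3.npz',p=q,d=d); globals()[n]=q
for n,s,s2 in(('top',(444,227),(314,185)),('scene',(266,137),(300,232))):
    m=mask(globals()[n],None,'black',s)
    print(n,m.sum(),fit(m,n,SHEET,.014,(532,-146,-25)),fit(mask(globals()[n],None,'board',s2),n,BOARD,.02,(636,164,-11)))
c=np.vstack([cv2.resize(scene[100:170,215:317],(520,357)),cv2.resize(top[190:270,390:500],(520,240),interpolation=cv2.INTER_CUBIC)])
cv2.imwrite('pics/p2.png',c[:,:,::-1])
E
```

```text
away 15.12 [0.188  0.6221 0.2141] w 0.0917 g 0.0 F [ 1.1  0.4 -0.7] j7 -0.06
top 949 [ 531.79 -146.64  -25.14    0.98] [634.88 162.91 -10.18   0.96]
scene 704 [ 535.34 -142.08  -25.49    0.88] [638.02 164.72 -10.89   0.97]
```

View pics/p2.png

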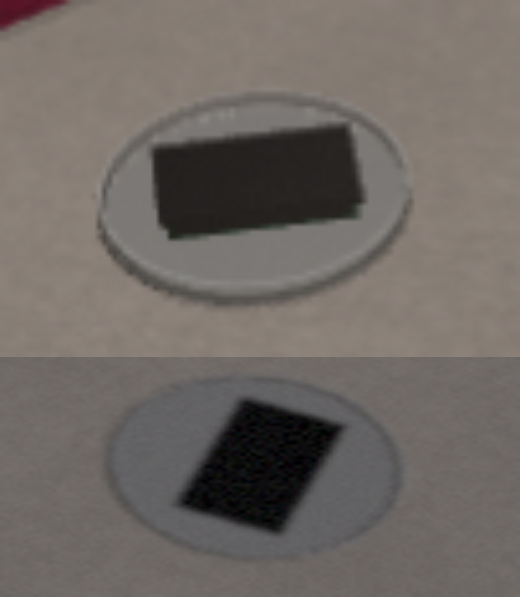

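The sheet is within 0.2 mm of the lower board's measured centre in the top camera, and squarely aligned. Its small scene-camera offset comes from the board's side showing below the sheet. Now the second board.

```bash
python3 - <<'E'
from rob import *
p=(.6364,.1638)
env.reach([*p,.10],ori(169.4)); env.movel([*p,.0225],ori(169.4),rate=.1); env.pause(.1); st('at')
effector.grasp(squeeze=15); st('grip'); env.movel([*p,.03],rate=.05); env.movel([*p,.15],rate=.12); st('lift')
p=(.5325,-.1464)
env.reach([*p,.12],ori(154.5)); st('hover')
env.movel([*p,.045],ori(154.5),rate=.12); env.movel([*p,.0262],rate=.04); env.pause(.1); st('near')
for z in(.0253,.0246,.0239,.0232,.0225,.0218):
    env.movel([*p,z],rate=.02); env.pause(.1); s=st(z)
    if s['wrist_force'][2]>2.2: break
E
```

```text
at 18.57 [0.6371 0.164  0.0234] w 0.092 g 0.0 F [-0.3  0.3 -0.3] j7 1.25
grip 19.28 [0.6364 0.1638 0.0225] w 0.0497 g 15.0 F [-0.1  1.1 -0.3] j7 1.25
lift 20.73 [0.6357 0.1637 0.149 ] w 0.0499 g 15.0 F [-0.   0.3 -0.6] j7 1.22
hover 21.98 [ 0.5336 -0.1447  0.1201] w 0.0498 g 15.0 F [1.3 0.2 0.3] j7 1.53
near 23.47 [ 0.5326 -0.1465  0.0263] w 0.0498 g 15.0 F [ 0.4 -0.5 -0.2] j7 1.6
0.0253 23.82 [ 0.5326 -0.1464  0.0254] w 0.0495 g 15.0 F [ 0.   1.4 -0.3] j7 1.6
0.0246 24.17 [ 0.5325 -0.1464  0.0246] w 0.0495 g 15.0 F [-0.9 -0.3 -0.8] j7 1.6
0.0239 24.52 [ 0.5325 -0.1464  0.0239] w 0.0496 g 15.0 F [ 0.1 -0.1 -2.3] j7 1.6
0.0232 24.87 [ 0.5325 -0.1464  0.0232] w 0.0497 g 15.0 F [-0.2 -0.1 -1.2] j7 1.6
0.0225 25.22 [ 0.5324 -0.1464  0.0224] w 0.0494 g 15.0 F [ 0.6 -0.1 -0.6] j7 1.6
0.0218 25.57 [ 0.5325 -0.1464  0.0224] w 0.0497 g 15.1 F [-2.3  0.9  5.2] j7 1.6
```

Contact occurs at the expected height (5 N). Now release, retreat and check.

```bash
python3 - <<'E'
from rob import *
from vis import *
effector.release(); st('rel'); env.movel([.5325,-.1464,.12],rate=.12)
env.goto_joints([-1.322, 0.468, -0.012, 1.603, 0.006, 1.071, -0.056]); env.pause(.1);st('away')
for n in("scene","top"):
    q,d=viewer.read_camera(n); np.savez(f'pics/{n}4.npz',p=q,d=d); globals()[n]=q
STACK=np.r_[BOARD+[0,0,.016],SHEET+[0,0,.01],BOARD]
for n,s in(('top',(444,225)),('scene',(266,133))):
    m=mask(globals()[n],None,'board',s); print(n,m.sum(),fit(m,n,STACK,.004,(532,-146,-25)))
# board only: green/socket hull by top depth
c=np.vstack([cv2.resize(scene[95:165,215:317],(520,357),interpolation=cv2.INTER_CUBIC),cv2.resize(top[190:270,390:500],(330,240),interpolation=cv2.INTER_CUBIC).repeat(1,0)[:,:330].copy() if 0 else cv2.resize(top[200:250,400:508],(520,240),interpolation=cv2.INTER_CUBIC)])
for n in(): pass
cv2.imwrite('pics/p3.png',cv2.convertScaleAbs(c[:,:,::-1],alpha=1.8))
E
```

```text
rel 26.32 [ 0.5325 -0.1464  0.0218] w 0.0915 g 0.0 F [ 0.   0.9 -1.2] j7 1.6
away 30.37 [0.1877 0.6221 0.2141] w 0.092 g 0.0 F [ 0.6 -0.3 -0.4] j7 -0.06
top 945 [ 531.92 -146.46  -25.38    0.98]
scene 792 [ 533.31 -146.34  -25.43    0.98]
```

View pics/p3.png

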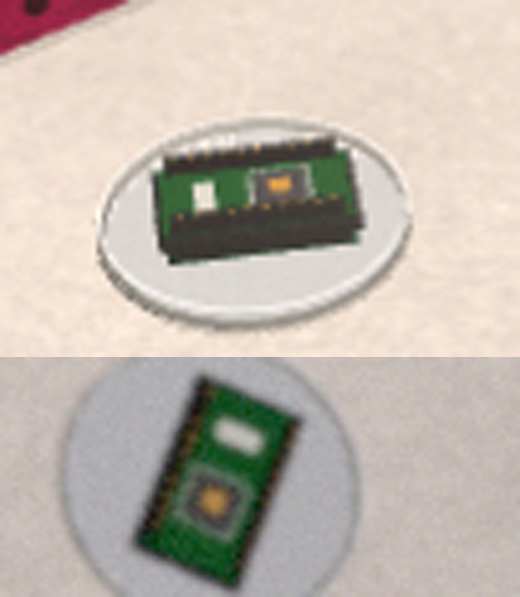

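The stack stands square and level with sockets up. In both cameras its silhouette is within 0.2 mm of the lower board's original position, and the robot is clear of everything.

```bash
python3 -c "
from station import workorder
print(workorder.finish_job())"
```

```text
the job is handed in; nothing more can be done
None
```

I laid the full-length black separator squarely on the board in the dish, set the second board squarely on it with sockets up, left the short and turquoise sheets alone, and handed the job in at about 30 s.

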